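# Let the tea turntable past its spring stop

## Task

Serve the tea: with a fingertip, press the steel thumb plate of the spring stop down and keep it down while you push the turntable's brass handle over the orange pin, then go on pushing the handle round until it points at the white disc. Only press and push, gently: do not pinch anything, leave the tea things riding on the turntable untouched and standing as they are, and at the end let the thumb plate spring back up behind the handle.

Things in the scene. Friction and masses are not known exactly. Their poses are not given: they have to be found in the camera images.
- turntable: Round dark teak plate, 330 mm across, 18 mm thick (z 30 to 48 mm), turning on a fixed upright axis. Origin on the axis at its underside; z up; its brass handle sticks out along its -x. It must turn counter-clockwise seen from above; limits: 0.3 rad clockwise and 1.7 rad counter-clockwise of its start. Friction takes 1 to 2 N at the handle; it hardly coasts.
- handle (a point): Brass push handle fixed to the turntable's rim: level bar 70 mm long along the turntable's x, 12 mm wide, 16 mm high. This point: the bar's middle, 197 mm from the axis, at z 48 mm; so it reaches from 162 to 232 mm from the axis and from z 40 to 56 mm. It carries the turntable round with it.
- spring_stop: Fixed grey foot, 8 mm high, of the spring stop, on the table beside the rim. Origin: at table height on the turntable's axis (not on the foot); z up. In this frame the foot covers x -236 to -186, y -41 to +95 mm, and the orange pin is at x -174, y 0. The handle starts on the +y side and has to pass the pin to the -y side.
- thumb_plate: Bright steel spring plunger, slides straight down in the stop; it carries the orange pin. Axes as spring_stop; origin on the turntable's axis at the height of the plate's upper face (z 34 mm at rest). The plate covers x -230 to -192, y -30 to +85 mm, 6 mm thick; press it anywhere. Travel 14 mm; 3 N to start, about 8 N fully down. It passes under the handle.
- pin_top (a point): Centre of the orange pin's top. The pin, 10 mm across, rises 14 mm above the thumb plate at x -174, y 0 of thumb_plate (on a 16 mm wide tongue) and moves down with it. At rest its top is at z 48 mm, so it blocks the handle (underside at z 40 mm); press the plate at least 9 mm to let the handle pass.
- mark (a point): Centre of the upper face of a flat white disc, 30 mm across and 3 mm thick, fixed on the table 255 mm from the turntable's axis. The handle points at the disc when the bar lies on the line from the turntable's axis to this point, with the bar's outer end on the disc's side. Of this point's axes, x points level at the turntable's axis and y runs along the rim.
- teapot: Brown clay teapot, 73 mm high, body 82 mm across, spout along its own +x; loose on the turntable. Origin: centre of its underside. A bystander.
- candy_box: Eight-sided red and black lacquer candy box with a closed lid and gold knob, 110 mm across, 64 mm high; loose on the turntable. Origin: centre of its underside. A bystander.
- tea_scoop: Bamboo tea scoop, 150 mm long along its x, 26 mm wide, 10 mm high; loose on the turntable. Origin: centre of its underside. A bystander.
- tea_tongs: Stainless steel tea tongs, 130 mm long along their x, 32 mm wide, 8 mm high; loose on the turntable. Origin: under their middle. A bystander.

How it is judged:
On the way, in this order (a step that is already met when the one before it is completed fails the run):
1. the thumb plate is pressed at least 9 mm down by the fingers while the handle still stands before the pin (height (world z) of thumb_plate below 0.025 m and contact force between the fingers and thumb_plate above 1 N and y of handle in the frame of spring_stop above 0.009 m), for 0.1 s.
2. the handle is over the pin while the fingers hold the thumb plate down (height (world z) of thumb_plate below 0.027 m and contact force between the fingers and thumb_plate above 0.5 N and y of handle in the frame of spring_stop between -0.015 and 0.006 m), for 0.04 s.
At the end, for the whole second after the job is handed in: The handle has passed the pin and points at the white disc (its middle within 15 mm, sideways, of the line from the axis through the disc's centre), the turntable is at rest, the thumb plate is back up to within 3 mm, and teapot, candy box, scoop and tongs lie or stand on the turntable (y of handle in the frame of mark between -0.015 and 0.015 m and x of handle in the frame of mark below 0.12 m and angular speed of turntable below 0.05 rad/s and height (world z) of thumb_plate above 0.031 m and angle between each of teapot, candy_box's own z axis and vertical below 0.1 rad and height (world z) of each of teapot, candy_box, tea_scoop, tea_tongs above 0.043 m); the robot touches nothing.
It fails at once if the robot touches a tea thing on the turntable (contact force between any of the arm, the fingers and teapot above 0.5 N or contact force between any of the arm, the fingers and candy_box above 0.5 N or contact force between any of the arm, the fingers and tea_scoop above 0.5 N or contact force between any of the arm, the fingers and tea_tongs above 0.5 N).
It fails at once if a tea thing is lifted or tipped (height (world z) of any of teapot, candy_box, tea_scoop, tea_tongs above 0.06 m or angle between any of teapot, candy_box's own z axis and vertical above 0.25 rad).
It fails at once if a tea thing slides out of its place on the turntable (about 20 mm) (x of any of teapot, candy_box in the frame of turntable above 0.082 m or x of any of teapot, candy_box in the frame of turntable below 0.034 m or y of teapot in the frame of turntable above 0.101 m or y of teapot in the frame of turntable below 0.053 m or y of candy_box in the frame of turntable below -0.101 m or y of candy_box in the frame of turntable above -0.053 m or x of tea_scoop in the frame of turntable above -0.027 m or x of tea_scoop in the frame of turntable below -0.071 m or y of tea_scoop in the frame of turntable above 0.04 m or y of tea_scoop in the frame of turntable below -0.04 m or x of tea_tongs in the frame of turntable above -0.076 m or x of tea_tongs in the frame of turntable below -0.122 m or y of tea_tongs in the frame of turntable above 0.035 m or y of tea_tongs in the frame of turntable below -0.035 m).
It fails at once if the handle is pinched or shoved with more than 35 N (contact force between the fingers and turntable above 35 N).
It also fails if it takes over 42 s, if anything falls off the work surface, if the arm or the gripper's body presses on something with over 40 N, if the wrist force passes 120 N, or if a joint passes its speed limit or range.

## Robot

A 6-joint arm with a two-finger parallel gripper is mounted at the origin on the work surface. World frame = base frame: x ahead of the robot, y to its left, z up, the work surface at z = 0. Lengths are in m, angles in rad, forces in N, time in s.
With the tool pointing down it reaches from about 0.3 to 0.875 m from the base axis. Payload 6.4 kg.
Tool frame: the origin (TCP) lies between the finger pads; the fingertips stand 17 mm ahead of it and the grasp point (between the pads) lies 2 mm behind it (ctrl.tips_ahead is the distance from the TCP to the fingertips, in m); x points along the fingers, z is the direction in which the jaws open and shut, and the axes are right-handed (so a half turn about x gives the same grasp; the last joint's range is limited). The gripper opens to 88 mm and grips with 3 to 60 N. Pads are 18 mm wide; open, the fingers measure 123 mm over their backs; the gripper's body (75 mm by 187 mm) begins 45 mm behind the grasp point.
Start: joints at [-1.513, 0.181, 1.607, -0, 1.354, -0.206], TCP at [0.15, -0.555, 0.256] pointing down, gripper open.
Joint ranges: [-2.99, 2.99], [-0.89, 2.07], [0.3, 2.58], [-1.14, 4.28], [0, 2.63], [-3.12, 3.12]. Speed limits (rad/s): [2.57, 2.57, 3.01, 3.14, 3.14, 3.14].

## Interface

Orientations are given as a unit quaternion [w, x, y, z].
In Python, from rig import ctrl, optics, close_job, models gives the robot as it stands.
- The arm moves only by the tool jog_arm, never from a script. Its argument "rows" is a list of rows, each a list of 6 numbers: the shift along the world's x, y, z in m, then the turn, a rotation vector about the world's x, y, z in rad. A call has 1 to 12 rows; each row shifts and turns the commanded pose from where the row before left it; what a row does not reach is not made up. A row lasts 1/10 s, in which the tool goes at most 50 mm and 8.59 degrees, less where a joint would pass 70% of its speed; a pose out of reach is approached as far as the arm can. A call with a gripper value outside its range is refused whole. "hand" is the gripper's target within -1 to 1 (shut at 1, half-way at 0, fully open at -1), set as the call begins (left out, the last holds). The fingers move at their own pace and stop on an object; the grip force is fixed at half the most. Time passes only in rows, so rows that do not move let the fingers close. It gives the time, the measured TCP pose, the force and the opening at its end, in the units of the state.
- ctrl.get_state(): the state, without advancing time (a new reading comes with each control period).
- optics.capture(name): name is "scene" or "top" or "wrist"; returns the picture (420x560x3 uint8, red, green, blue); there is no depth.
- optics.camera_model(name): a dict with "intrinsics" (3x3 intrinsics, pixels), "k1" (the pictures are not rectified: a ray, as slopes to the right and down, at radius r is drawn at 1 + k1 r^2 times it, then the intrinsics apply), "R" (3x3) and "t" (3): a world point X has camera coordinates R X + t; the wrist camera has in their place "mount" (4x4, takes a point from camera to tool coordinates, whose origin is the TCP and whose axes are the tool frame's). Camera axes: x right, y down, z forward; pixel columns grow to the right and rows downward; lengths in m; the calibration is good to about 2 mm. A picture is of the moment at which its call begins: read the wrist's pose just before it. camera_model takes no time and is no camera call.
- close_job(): hands the job in, once; it reports no verdict.
Trained networks look in the newest picture that a camera, given by its name, has taken for a name from the list of things; names that differ only in an ending like _2 or _b are one class to them, and where a whole thing is asked for, a point or a joint stands for the part that bears it (a point fixed in the world has none). Each returns a list of dicts, best first, with "confidence" (0 to 1); they miss things now and then, are a little off and sometimes report something else, mostly with a low value. They report only what shows in the picture. A call takes as long as a camera call.
- models.trace(camera, name): "mask" (420x560 bool, what is visible of it) and "extent" ([centre column, centre row, width, height] in pixels, round what is visible of it).
The state is a dict: "t": time; "joint_positions": joint angles; "dq": joint speeds; "joint_torque": joint torques, N m; "tool_pos": TCP position; "tool_rot": TCP orientation; "ft_force": force on the tool from outside, world axes, zero at the start; "torque": the same for the moment, N m; "gripper_width": finger opening in m.
Only numpy, scipy, OpenCV 4.12 (cv2) and the standard library are available. Lean on these libraries where they do the work, as an engineer would, in place of code of your own. Each camera call takes 0.05 s, during which the arm holds its last target. There are 200 camera calls.

## Working session

There is one attempt and no reset: what is moved stays moved. The work goes in short steps, Python scripts to look and compute and a tool call to move; the robot and the scene stay as the last step left them, time stands still between calls to the robot, and variables do not carry over. Pictures are saved under pics/ and viewed, about 8 in all and at most 12, crops included, and the job is handed in when it is done.

Besides the shell and the picture viewer there is one more tool, called after "Call:" as name([rows], argument=value, ...), one row to a line, values as JSON. jog_arm: Moves the arm, as the interface text tells. Its arguments: {"type":"object","properties":{"rows":{"type":"array"},"hand":{"type":"number"}},"required":["rows"]}

```bash
mkdir -p pics; ls; cat > h.py <<'E'
import numpy as np, cv2
from rig import ctrl, optics, close_job, models
def ray(cam,uv):
    m=optics.camera_model(cam);K=np.array(m["intrinsics"]);d=np.linalg.solve(K,[uv[0],uv[1],1.])[:2]
    s=d.copy()
    for _ in range(30): s=d/(1+m["k1"]*(s@s))
    R=np.array(m["R"]);t=np.array(m["t"])
    return -R.T@t, R.T@np.array([s[0],s[1],1])
def at_z(cam,uv,z):
    o,d=ray(cam,uv); return o+d*(z-o[2])/d[2]
def proj(cam,X):
    m=optics.camera_model(cam);c=np.array(m["R"])@np.array(X)+np.array(m["t"]);s=c[:2]/c[2]
    s=s*(1+m["k1"]*(s@s));p=np.array(m["intrinsics"])@[s[0],s[1],1];return p[:2]
E
python3 - <<'E'
from h import *
for c in("top","scene"):
    im=optics.capture(c);cv2.imwrite(f"pics/{c}.png",im[...,::-1])
    for n in("turntable","handle","spring_stop","thumb_plate","pin_top","mark","teapot","candy_box","tea_scoop","tea_tongs"):
        r=models.trace(c,n)
        for q in r[:2]:
            ys,xs=np.nonzero(q["mask"]);print(c,n,round(q["confidence"],2),np.round(q["extent"],1),len(xs),xs.mean().round(1),ys.mean().round(1))
s=ctrl.get_state();print(s["t"],s["tool_pos"],s["tool_rot"],s["ft_force"],s["gripper_width"],ctrl.tips_ahead)
E
```

```text
pics
top turntable 0.64 [307.  167.4 210.4 202.6] 24869 301.3 172.0
top handle 0.61 [308.3 163.4 213.  200.5] 24303 301.3 171.7
top spring_stop 0.98 [235.8 275.1  85.4  64.8] 2606 238.5 274.9
top thumb_plate 0.66 [236.7 274.9  70.8  53.6] 1794 239.0 275.6
top pin_top 0.6 [236.1 275.9  73.8  52.7] 1834 238.6 275.0
top mark 0.49 [312.4 324.4  19.3  15.9] 262 312.5 321.7
top teapot 0.78 [305.6  95.6  57.7  78.7] 2564 303.9 99.7
top teapot 0.28 [265.6 205.5  65.1  71.8] 1012 268.5 208.3
top candy_box 0.82 [373.2 168.6  73.9  70.5] 3952 373.8 169.0
top tea_scoop 0.94 [282.9 178.3  70.8  78.5] 1277 280.8 176.3
top tea_tongs 0.82 [266.2 206.8  64.5  76.6] 976 267.8 207.5
scene turntable 0.73 [238.6 240.7 276.2 171.6] 23124 229.6 242.7
scene turntable 0.56 [175.2 252.2 110.2  57.7] 3586 181.1 253.9
scene handle 0.96 [242.1 239.3 274.6 179.2] 24589 230.2 241.7
scene spring_stop 0.72 [351.  201.3  72.4  68.3] 1939 349.8 198.0
scene spring_stop 0.58 [243.2 240.4 274.  173.9] 23585 230.2 242.7
scene thumb_plate 0.64 [349.9 189.1  62.5  50.2] 1064 343.5 185.4
scene pin_top 0.83 [350.5 190.4  65.4  52.9] 1186 345.0 186.4
scene mark 0.48 [304.8 152.2  15.6   8.7] 107 303.5 151.0
scene teapot 0.62 [177.6 252.2 105.2  58. ] 3757 181.5 253.4
scene candy_box 0.7 [172.4 177.6  74.1  67.9] 4206 173.5 177.8
scene tea_scoop 0.85 [255.5 222.7  27.2  73.7] 1186 256.6 224.8
scene tea_tongs 0.95 [290.  207.2  36.3  66.2] 768 285.8 207.2
1.1 [ 0.14994021 -0.55513028  0.2557398 ] [ 0.56142592  0.42989042  0.56140541 -0.42990595] [ 0.06799968  0.01122274 -0.60146881] 0.08797664672709514 0.017
```

View pics/top.png

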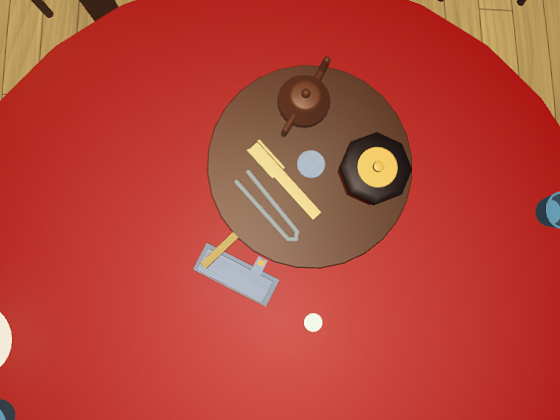

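View pics/scene.png

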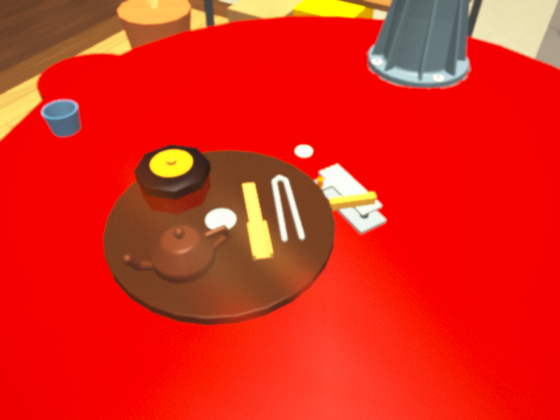

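The top view shows the hub at (311,164), the handle from (237,235) to (205,266), the pin at about (261,262), the plate around (237,275) and the disc at (313,322). The scene view agrees. Next I'll work out the geometry.

```bash
python3 - <<'E'
from h import *
from scipy.optimize import least_squares
im=cv2.imread("pics/top.png");hsv=cv2.cvtColor(im,cv2.COLOR_BGR2HSV)
# red cloth = saturated & bright red ; table = not
red=((im[...,2]>120)&(im[...,1]<70)&(im[...,0]<70)).astype(np.uint8)
n,l,st,ce=cv2.connectedComponentsWithStats(1-red)
k=l[190,230];m=(l==k).astype(np.uint8);print("comp",st[k])
c=max(cv2.findContours(m,cv2.RETR_EXTERNAL,cv2.CHAIN_APPROX_NONE)[0],key=len)[:,0,:]
P=np.array([at_z("top",p,.048)[:2] for p in c])
f=lambda q:(np.hypot(*(P-q[:2]).T)-.165)/.002
r=least_squares(f,P.mean(0),loss="cauchy");C=r.x;print("axis",C,"inl",(abs(f(C))<1.5).mean())
print("hub",at_z("top",(311,164),.05))
g=models
M=at_z("top",(312.7,322),.003);print("mark",M,np.hypot(*(M[:2]-C)))
H=((hsv[...,0]>12)&(hsv[...,0]<30)&(hsv[...,1]>90)&(im[...,2]>130))
O=H.copy();H[:228]=0;H[275:]=0;H[:,:195]=0;H[:,245:]=0
ys,xs=np.nonzero(H);rect=cv2.minAreaRect(np.c_[xs,ys].astype(np.float32));print("handle rect",rect)
Hm=at_z("top",(xs.mean(),ys.mean()),.056);d=Hm[:2]-C;print("handle",Hm,np.hypot(*d),np.degrees(np.arctan2(d[1],d[0])))
o=O[250:275,250:272];ys,xs=np.nonzero(o);pp=(xs.mean()+250,ys.mean()+250);print("pin px",pp,len(xs))
Pi=at_z("top",pp,.048);d=Pi[:2]-C;print("pin",Pi,np.hypot(*d),np.degrees(np.arctan2(d[1],d[0])))
t=models  # plate
d=M[:2]-C;print("mark ang",np.degrees(np.arctan2(d[1],d[0])))
Pm=at_z("top",(239,275.5),.034);print("plate mid",Pm)
big=cv2.resize(im[220:340,180:340],None,fx=5,fy=5,interpolation=cv2.INTER_CUBIC);cv2.imwrite("pics/crop.png",big)
E
```

```text
comp [  143    57   269   363 72593]
axis [ 0.42738949 -0.02359892] inl 0.13099630996309963
hub [ 0.67777604 -0.05622189  0.05      ]
mark [ 0.42387689 -0.05859686  0.003     ] 0.03517377655724604
handle rect ((219.419677734375, 249.47079467773438), (8.061896324157715, 45.35294723510742), 46.54815673828125)
handle [0.54585549 0.08751974 0.056     ] 0.16242398852162737 43.16700183300894
pin px (np.float64(260.60714285714283), np.float64(262.14285714285717)) 28
pin [0.52484797 0.02514142 0.048     ] 0.10896685957024534 26.57027143881
mark ang -95.7313411717594
plate mid [0.50388438 0.05963888 0.034     ]
```

View pics/crop.png

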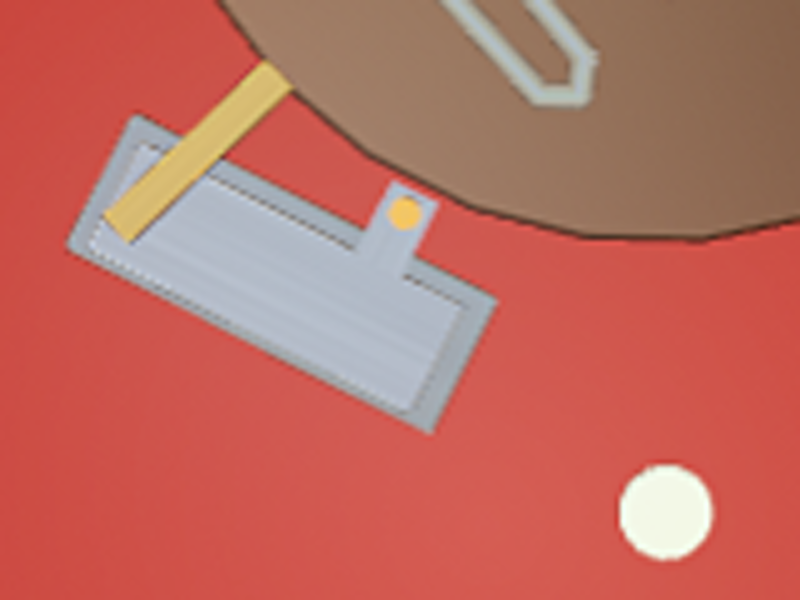

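The crop shows the bar, plate, pin and disc clearly. The rim fit failed because its mask leaked into the cloth, so I'll refit from the hub and then fit the stop's pose.

```bash
python3 - <<'E'
from h import *
from scipy.optimize import least_squares
im=cv2.imread("pics/top.png").astype(float)
E=cv2.Canny(im.astype(np.uint8),60,140);ys,xs=np.nonzero(E)
P=np.array([at_z("top",p,.048)[:2] for p in zip(xs,ys)])
hub=np.array([.6778,-.0562]);r0=np.hypot(*(P-hub).T);P=P[(abs(r0-.165)<.008)]
f=lambda q:(np.hypot(*(P-q[:2]).T)-q[2])/.001
r=least_squares(f,[*hub,.165],loss="cauchy");print("axis fit",r.x,len(P),(abs(r.fun)<2).mean())
C=r.x[:2]
pol=lambda p:(np.hypot(*(p[:2]-C)).round(4),np.degrees(np.arctan2(*(p[:2]-C)[::-1])).round(2))
for n,uv,z in(("mark",(312.9,322.3),.003),("pin",(260.7,262.3),.048),("handle",(219.4,249.5),.056)):
    p=at_z("top",uv,z);print(n,p.round(4),pol(p))
# corners from crop (px/5+offset): foot z .008, plate z .034, handle z .056
X=lambda u,v:np.array([180+u/5,220+v/5])-.4
foot=[((137,117),(-186,95)),((497,299),(-186,-41)),((433,433),(-236,-41)),((68,247),(-236,95))]
for px,l in foot:
    p=at_z("top",X(*px),.008);a=pol(p);lr=np.hypot(*l);la=np.degrees(np.arctan2(l[1],l[0]));print("foot",p.round(4),a,"expect r",lr.round(1),"stop yaw",((a[1]-la)+180)%360-180)
for px,l in [((412,412),(-230,-30)),((467,302),(-192,-30))]:
    p=at_z("top",X(*px),.034);a=pol(p);lr=np.hypot(*l);la=np.degrees(np.arctan2(l[1],l[0]));print("plate",p.round(4),a,"expect r",lr.round(1),"yaw",((a[1]-la)+180)%360-180)
print([at_z("top",X(*q),.056).round(4) for q in((278,74),(118,230))])
m=optics.camera_model("wrist");print(np.round(m["mount"],3),m["intrinsics"])
E
```

```text
Traceback (most recent call last):
  File "h.py", line 10, in at_z
    o,d=ray(cam,uv); return o+d*(z-o[2])/d[2]
        ~~~^^^^^^^^
  File "h.py", line 4, in ray
    m=optics.camera_model(cam);K=np.array(m["intrinsics"]);d=np.linalg.solve(K,[uv[0],uv[1],1.])[:2]
ValueError: time passes only in moves, steps and waits
```

```bash
sed -i '2a import functools\ncm=functools.lru_cache(None)(lambda c:optics.camera_model(c))' h.py; sed -i 's/m=optics.camera_model(cam)/m=cm(cam)/' h.py
cat > fit.py <<'E'
from h import *
from scipy.optimize import least_squares
im=cv2.imread("pics/top.png")
E=cv2.Canny(im,60,140);ys,xs=np.nonzero(E)
P=np.array([at_z("top",p,.048)[:2] for p in zip(xs,ys)])
hub=np.array([.6778,-.0562]);r0=np.hypot(*(P-hub).T);P=P[(abs(r0-.165)<.008)]
f=lambda q:(np.hypot(*(P-q[:2]).T)-q[2])/.001
r=least_squares(f,[*hub,.165],loss="cauchy");print("axis fit",r.x,len(P),(abs(r.fun)<2).mean())
C=r.x[:2]
pol=lambda p:(np.hypot(*(p[:2]-C)).round(4),np.degrees(np.arctan2(*(p[:2]-C)[::-1])).round(2))
for n,uv,z in(("mark",(312.9,322.3),.003),("pin",(260.7,262.3),.048),("handle",(219.4,249.5),.056)):
    p=at_z("top",uv,z);print(n,p.round(4),pol(p))
X=lambda u,v:np.array([180+u/5,220+v/5])-.4
foot=[((137,117),(-186,95)),((497,299),(-186,-41)),((433,433),(-236,-41)),((68,247),(-236,95))]
pl=[((412,412),(-230,-30)),((467,302),(-192,-30))]
for n,z,L in(("foot",.008,foot),("plate",.034,pl)):
  for px,l in L:
    p=at_z("top",X(*px),z);a=pol(p);lr=np.hypot(*l);la=np.degrees(np.arctan2(l[1],l[0]));print(n,p.round(4),a,"expect r",lr.round(1),"stop yaw",((a[1]-la)+180)%360-180)
print([at_z("top",X(*q),.056).round(4) for q in((278,74),(118,230))])
E
python3 fit.py; python3 -c "
from h import *
m=cm('wrist');print(np.round(m['mount'],3),m['intrinsics'])"
```

```text
axis fit [ 0.67801971 -0.05532217  0.16385232] 871 0.8599311136624569
mark [ 0.4234 -0.0589  0.003 ] (np.float64(0.2547), np.float64(-179.19))
pin [0.5246 0.025  0.048 ] (np.float64(0.1732), np.float64(152.37))
handle [0.5453 0.0882 0.056 ] (np.float64(0.1954), np.float64(132.75))
foot [0.556  0.1129 0.008 ] (np.float64(0.2078), np.float64(125.95)) expect r 208.9 stop yaw -26.994204682320913
foot [ 0.4951 -0.0041  0.008 ] (np.float64(0.19), np.float64(164.37)) expect r 190.5 stop yaw -28.06092207628774
foot [0.4519 0.0174 0.008 ] (np.float64(0.2375), np.float64(162.18)) expect r 239.5 stop yaw -27.67556091681422
foot [0.5139 0.1357 0.008 ] (np.float64(0.2518), np.float64(130.67)) expect r 254.4 stop yaw -27.403125503576177
plate [0.4617 0.0239 0.034 ] (np.float64(0.2304), np.float64(159.89)) expect r 231.9 stop yaw -27.541407971172475
plate [0.496  0.0061 0.034 ] (np.float64(0.1921), np.float64(161.36)) expect r 194.3 stop yaw -27.52065915052026
[array([0.5682, 0.0637, 0.056 ]), array([0.521 , 0.1133, 0.056 ])]
[[ 0.    -0.282  0.959 -0.128]
 [ 0.    -0.959 -0.282  0.074]
 [ 1.     0.    -0.    -0.   ]
 [ 0.     0.     0.     1.   ]] [[339.49501242   0.         283.57077611]
 [  0.         339.49501242 215.18739776]
 [  0.           0.           1.        ]]
```

```bash
cat > plan.py <<'E'
from h import *
from scipy.spatial.transform import Rotation as Ro
C=np.array([.678,-.0555]);PIN=152.5
def tcp(th,gap,r,tip):   # th: handle angle before pin (deg, + = before); gap between finger back and bar
    a=np.radians(PIN-th);u=np.array([np.cos(a),np.sin(a)]);w=np.array([u[1],-u[0]]) # w: behind (cw)
    p=C+r*u+(.0235+gap)*w
    return np.array([*p,tip+.017]),np.degrees(np.arctan2(w[1],w[0]))
s=ctrl.get_state();R=Ro.from_quat(np.array(s["tool_rot"])[[1,2,3,0]]).as_matrix()
p=np.array(s["tool_pos"]);yaw=np.degrees(np.arctan2(R[1,2],R[0,2]))
def show(*W):
    print("t",round(s["t"],2),"p",p.round(4),"tilt",R[:,0].round(3),"zaxis yaw",yaw.round(1),"q6",s["joint_positions"][5].round(2),"F",np.round(s["ft_force"],1),"w",round(s["gripper_width"],4))
    q,y=p,yaw
    for w in W:
        P,Y=tcp(*w);dy=(Y-y+90)%180-90
        print(w,P.round(4),"d",(P-q).round(4),"dyaw",np.radians(dy).round(3));q,y=P,y+dy
E
python3 - <<'E'
from plan import *
show((19.75,.03,.212,.13),(19.75,.015,.212,.045),(14,.0,.212,.045),(8,0,.212,.045),(8,.004,.212,.04),(8,.004,.212,.021),(4,0,.212,.021),(0,0,.212,.021),(-6,0,.212,.021))
E
```

```text
t 1.1 p [ 0.1499 -0.5551  0.2557] tilt [ 0. -0. -1.] zaxis yaw -74.9 q6 -0.21 F [ 0.1  0.  -0.6] w 0.088
(19.75, 0.03, 0.212, 0.13) [0.5734 0.1365 0.147 ] d [ 0.4234  0.6916 -0.1087] dyaw -1.088
(19.75, 0.015, 0.212, 0.045) [0.5624 0.1263 0.062 ] d [-0.011  -0.0102 -0.085 ] dyaw 0.0
(14, 0.0, 0.212, 0.045) [0.5348 0.1026 0.062 ] d [-0.0276 -0.0237  0.    ] dyaw 0.1
(8, 0, 0.212, 0.045) [0.5191 0.0867 0.062 ] d [-0.0157 -0.0158  0.    ] dyaw 0.105
(8, 0.004, 0.212, 0.04) [0.5214 0.09   0.057 ] d [ 0.0023  0.0033 -0.005 ] dyaw 0.0
(8, 0.004, 0.212, 0.021) [0.5214 0.09   0.038 ] d [ 0.     0.    -0.019] dyaw 0.0
(4, 0, 0.212, 0.021) [0.5095 0.0753 0.038 ] d [-0.0119 -0.0147  0.    ] dyaw 0.07
(0, 0, 0.212, 0.021) [0.5008 0.0632 0.038 ] d [-0.0087 -0.0121  0.    ] dyaw 0.07
(-6, 0, 0.212, 0.021) [0.4894 0.0441 0.038 ] d [-0.0114 -0.0192  0.    ] dyaw 0.105
```

Call:
jog_arm([
  [0.021,0.0345,0,0,0,0.102],
  [0.021,0.0345,0,0,0,0.102],
  [0.021,0.0345,0,0,0,0.102],
  [0.021,0.0345,0,0,0,0.102],
  [0.021,0.0345,0,0,0,0.102],
  [0.021,0.0345,0,0,0,0.102],
  [0.021,0.0345,0,0,0,0.102],
  [0.021,0.0345,0,0,0,0.102],
  [0.021,0.0345,0,0,0,0.102],
  [0.021,0.0345,0,0,0,0.102],
  [0.021,0.0345,0,0,0,0.102],
  [0.021,0.0345,0,0,0,0.102],
], hand=1)

```text
t: 2.3
tool_pos: [0.4026, -0.1397, 0.2561]
tool_rot: [0.707, 0.028, 0.706, -0.028]
ft_force: [0.3, 0.1, -0.3]
gripper_width: 0.0
```

Call:
jog_arm([
  [0.021,0.0345,0,0,0,0.102],
  [0.021,0.0345,0,0,0,0.102],
  [0.021,0.0345,0,0,0,0.102],
  [0.021,0.0345,0,0,0,0.102],
  [0.021,0.0345,0,0,0,0.102],
  [0.021,0.0345,0,0,0,0.102],
  [0.021,0.0345,0,0,0,0.102],
  [0.021,0.0345,0,0,0,0.102],
  [0,0,-0.05,0,0,0],
  [0,0,-0.05,0,0,0],
  [0,0,0,0,0,0],
  [0,0,0,0,0,0],
])

```text
t: 3.5
tool_pos: [0.5696, 0.1348, 0.1558]
tool_rot: [0.659, -0.253, 0.661, 0.254]
ft_force: [1.1, -0.3, 1.4]
gripper_width: 0.0006
```

```bash
python3 - <<'E'
from plan import *
show((19.75,.03,.212,.045),(19.75,.015,.212,.045),(14,.0,.212,.045),(8,0,.212,.045))
im=optics.capture("wrist");cv2.imwrite("pics/w1.png",im[...,::-1])
E
```

```text
t 3.5 p [0.5696 0.1348 0.1558] tilt [-0.002 -0.    -1.   ] zaxis yaw 42.0 q6 -0.7 F [ 1.1 -0.3  1.4] w 0.0006
(19.75, 0.03, 0.212, 0.045) [0.5734 0.1365 0.062 ] d [ 0.0038  0.0016 -0.0938] dyaw 0.013
(19.75, 0.015, 0.212, 0.045) [0.5624 0.1263 0.062 ] d [-0.011  -0.0102  0.    ] dyaw 0.0
(14, 0.0, 0.212, 0.045) [0.5348 0.1026 0.062 ] d [-0.0276 -0.0237  0.    ] dyaw 0.1
(8, 0, 0.212, 0.045) [0.5191 0.0867 0.062 ] d [-0.0157 -0.0158  0.    ] dyaw 0.105
```

View pics/w1.png

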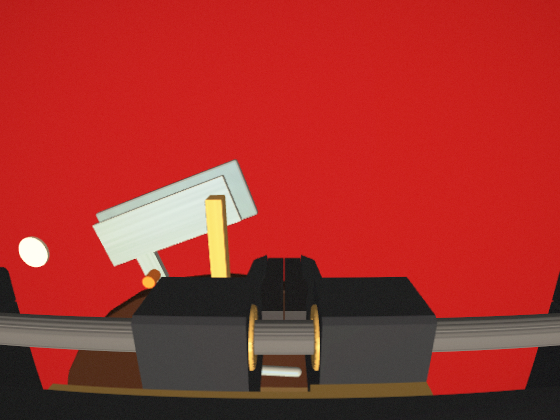

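The wrist view shows the shut fingers (about (285,270)) on the trailing side of the bar (217,240), the plate free and the disc at (33,251). Now I'll descend.

Call:
jog_arm([
  [0.004,0.002,-0.03,0,0,0.013],
  [0,0,-0.035,0,0,0],
  [0,0,-0.029,0,0,0],
  [0,0,0,0,0,0],
  [-0.0055,-0.005,0,0,0,0],
  [-0.0055,-0.005,0,0,0,0],
  [0,0,0,0,0,0],
])

```text
t: 4.25
tool_pos: [0.5637, 0.1262, 0.0641]
tool_rot: [0.66, -0.258, 0.658, 0.257]
ft_force: [0.3, -0.1, 0.9]
gripper_width: 0.0007
```

```bash
python3 - <<'E'
from plan import *
show((19.75,.005,.212,.045),(18,0,.212,.045),(14,.0,.212,.045),(8,0,.212,.045))
E
```

```text
t 4.25 p [0.5637 0.1262 0.0641] tilt [ 0.003 -0.    -1.   ] zaxis yaw 42.7 q6 -0.73 F [ 0.3 -0.1  0.9] w 0.0007
(19.75, 0.005, 0.212, 0.045) [0.555  0.1195 0.062 ] d [-0.0087 -0.0067 -0.0021] dyaw 0.001
(18, 0, 0.212, 0.045) [0.5462 0.1122 0.062 ] d [-0.0089 -0.0073  0.    ] dyaw 0.031
(14, 0.0, 0.212, 0.045) [0.5348 0.1026 0.062 ] d [-0.0114 -0.0096  0.    ] dyaw 0.07
(8, 0, 0.212, 0.045) [0.5191 0.0867 0.062 ] d [-0.0157 -0.0158  0.    ] dyaw 0.105
```

Call:
jog_arm([
  [-0.0045,-0.0035,-0.002,0,0,0],
  [-0.0045,-0.0035,0,0,0,0],
  [-0.003,-0.0025,0,0,0,0.01],
  [-0.003,-0.0025,0,0,0,0.01],
  [-0.003,-0.0025,0,0,0,0.01],
  [-0.003,-0.0025,0,0,0,0.015],
  [-0.003,-0.0025,0,0,0,0.02],
  [-0.003,-0.0025,0,0,0,0.02],
  [-0.003,-0.0025,0,0,0,0.02],
])

```text
t: 5.15
tool_pos: [0.5328, 0.1022, 0.0598]
tool_rot: [0.644, -0.293, 0.644, 0.292]
ft_force: [1.6, 0.7, -0.1]
gripper_width: 0.0003
```

```bash
python3 - <<'E'
from plan import *
show((14,.0,.212,.045),(11,0,.212,.045),(8,0,.212,.045))
E
```

```text
t 5.15 p [0.5328 0.1022 0.0598] tilt [ 0. -0. -1.] zaxis yaw 48.9 q6 -0.88 F [ 1.6  0.7 -0.1] w 0.0003
(14, 0.0, 0.212, 0.045) [0.5348 0.1026 0.062 ] d [0.002  0.0004 0.0022] dyaw -0.006
(11, 0, 0.212, 0.045) [0.5267 0.0949 0.062 ] d [-0.0081 -0.0077  0.    ] dyaw 0.052
(8, 0, 0.212, 0.045) [0.5191 0.0867 0.062 ] d [-0.0077 -0.0081  0.    ] dyaw 0.052
```

Call:
jog_arm([
  [-0.0028,-0.0028,0,0,0,0.02],
  [-0.0028,-0.0028,0,0,0,0.02],
  [-0.0028,-0.0028,0,0,0,0.02],
  [-0.0028,-0.0028,0,0,0,0.02],
  [-0.0022,-0.0025,0,0,0,0.018],
  [0,0,0,0,0,0],
  [0.0025,0.0035,0,0,0,0],
  [0,0,0,0,0,0],
])

```text
t: 5.95
tool_pos: [0.5225, 0.0924, 0.0598]
tool_rot: [0.629, -0.323, 0.629, 0.323]
ft_force: [-0.1, -0.6, -0.2]
gripper_width: 0.0005
```

```bash
python3 - <<'E'
from plan import *
show((8,.004,.212,.04),(8,.004,.212,.021))
im=optics.capture("top");cv2.imwrite("pics/t2.png",cv2.resize(im[220:340,180:340,::-1],None,fx=5,fy=5,interpolation=cv2.INTER_CUBIC))
E
```

```text
t 5.95 p [0.5225 0.0924 0.0598] tilt [ 0.001 -0.    -1.   ] zaxis yaw 54.4 q6 -1.0 F [-0.1 -0.6 -0.2] w 0.0005
(8, 0.004, 0.212, 0.04) [0.5214 0.09   0.057 ] d [-0.0011 -0.0024 -0.0028] dyaw 0.002
(8, 0.004, 0.212, 0.021) [0.5214 0.09   0.038 ] d [ 0.     0.    -0.019] dyaw 0.0
```

View pics/t2.png

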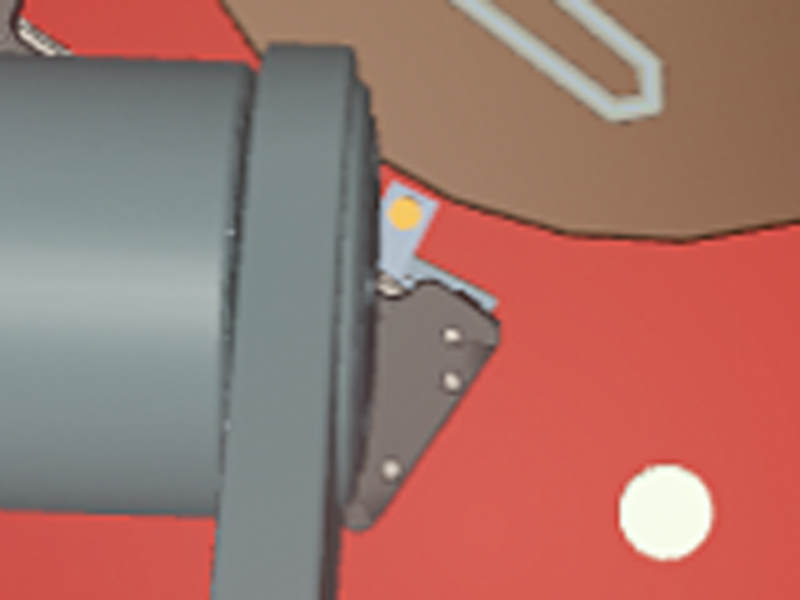

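The arm hides the bar, but the tongs have turned with the table and the pin at (405,213) is still clear. Now I press the plate.

Call:
jog_arm([
  [0,0,-0.005,0,0,0],
  [0,0,-0.005,0,0,0],
  [0,0,-0.004,0,0,0],
  [0,0,-0.004,0,0,0],
  [0,0,-0.003,0,0,0],
  [0,0,-0.001,0,0,0],
  [0,0,0,0,0,0],
  [0,0,0,0,0,0],
])

```text
t: 6.8
tool_pos: [0.5223, 0.0922, 0.038]
tool_rot: [0.629, -0.323, 0.629, 0.323]
ft_force: [-0.5, 0.5, 7.4]
gripper_width: 0.0001
```

```bash
python3 - <<'E'
from plan import *
show((8,.004,.212,.021),(6,0,.212,.021),(4,0,.212,.021),(2,0,.212,.021),(0,0,.212,.021),(-2,0,.212,.021),(-6,0,.212,.021))
E
```

```text
t 6.8 p [0.5223 0.0922 0.038 ] tilt [ 0.  0. -1.] zaxis yaw 54.4 q6 -1.0 F [-0.5  0.5  7.4] w 0.0001
(8, 0.004, 0.212, 0.021) [0.5214 0.09   0.038 ] d [-0.0009 -0.0022  0.    ] dyaw 0.002
(6, 0, 0.212, 0.021) [0.5142 0.0811 0.038 ] d [-0.0072 -0.0089  0.    ] dyaw 0.035
(4, 0, 0.212, 0.021) [0.5095 0.0753 0.038 ] d [-0.0047 -0.0058  0.    ] dyaw 0.035
(2, 0, 0.212, 0.021) [0.5051 0.0693 0.038 ] d [-0.0045 -0.006   0.    ] dyaw 0.035
(0, 0, 0.212, 0.021) [0.5008 0.0632 0.038 ] d [-0.0043 -0.0061  0.    ] dyaw 0.035
(-2, 0, 0.212, 0.021) [0.4968 0.057  0.038 ] d [-0.004  -0.0063  0.    ] dyaw 0.035
(-6, 0, 0.212, 0.021) [0.4894 0.0441 0.038 ] d [-0.0074 -0.0129  0.    ] dyaw 0.07
```

The force of 7.4 N means the plate is about 13 mm down. Next I slide the handle over the pin.

Call:
jog_arm([
  [-0.0025,-0.0033,0,0,0,0.01],
  [-0.0025,-0.0033,0,0,0,0.01],
  [-0.0025,-0.0033,0,0,0,0.01],
  [-0.0023,-0.003,0,0,0,0.015],
  [-0.0023,-0.003,0,0,0,0.02],
  [-0.0023,-0.003,0,0,0,0.018],
  [-0.0023,-0.003,0,0,0,0.018],
  [-0.0022,-0.003,0,0,0,0.018],
  [-0.0021,-0.003,0,0,0,0.018],
])

```text
t: 7.7
tool_pos: [0.5029, 0.0648, 0.0388]
tool_rot: [0.607, -0.366, 0.604, 0.365]
ft_force: [2.8, 5.8, 6.8]
gripper_width: 0.0005
```

```bash
python3 - <<'E'
from plan import *
show((0,0,.212,.021),(-2,0,.212,.021),(-7,0,.212,.021))
E
```

```text
t 7.7 p [0.5029 0.0648 0.0388] tilt [ 0.004  0.001 -1.   ] zaxis yaw 62.2 q6 -1.19 F [2.8 5.8 6.8] w 0.0005
(0, 0, 0.212, 0.021) [0.5008 0.0632 0.038 ] d [-0.0021 -0.0016 -0.0008] dyaw 0.004
(-2, 0, 0.212, 0.021) [0.4968 0.057  0.038 ] d [-0.004  -0.0063  0.    ] dyaw 0.035
(-7, 0, 0.212, 0.021) [0.4877 0.0408 0.038 ] d [-0.0091 -0.0162  0.    ] dyaw 0.087
```

Call:
jog_arm([
  [-0.002,-0.003,-0.001,0,0,0.018],
  [-0.002,-0.003,0,0,0,0.018],
  [-0.002,-0.003,0,0,0,0.018],
  [-0.002,-0.003,0,0,0,0.018],
  [-0.002,-0.003,0,0,0,0.018],
  [-0.0018,-0.0032,0,0,0,0.018],
  [-0.0018,-0.0032,0,0,0,0.018],
  [-0.0017,-0.0032,0,0,0,0.017],
  [0,0,0,0,0,0],
])

```text
t: 8.6
tool_pos: [0.4877, 0.0396, 0.0378]
tool_rot: [0.579, -0.409, 0.576, 0.407]
ft_force: [1.9, 3.0, 7.5]
gripper_width: 0.0006
```

```bash
python3 - <<'E'
from plan import *
show((-7,0,.212,.021),(-7,.003,.212,.021),(-7,.003,.212,.044))
im=optics.capture("scene");cv2.imwrite("pics/s2.png",cv2.resize(im[120:260,240:420,::-1],None,fx=4,fy=4,interpolation=cv2.INTER_CUBIC))
E
```

```text
t 8.6 p [0.4877 0.0396 0.0378] tilt [ 0.004  0.    -1.   ] zaxis yaw 70.4 q6 -1.39 F [1.9 3.  7.5] w 0.0006
(-7, 0, 0.212, 0.021) [0.4877 0.0408 0.038 ] d [-0.0001  0.0011  0.0002] dyaw -0.016
(-7, 0.003, 0.212, 0.021) [0.4887 0.0436 0.038 ] d [0.0011 0.0028 0.    ] dyaw 0.0
(-7, 0.003, 0.212, 0.044) [0.4887 0.0436 0.061 ] d [0.    0.    0.023] dyaw 0.0
```

View pics/s2.png

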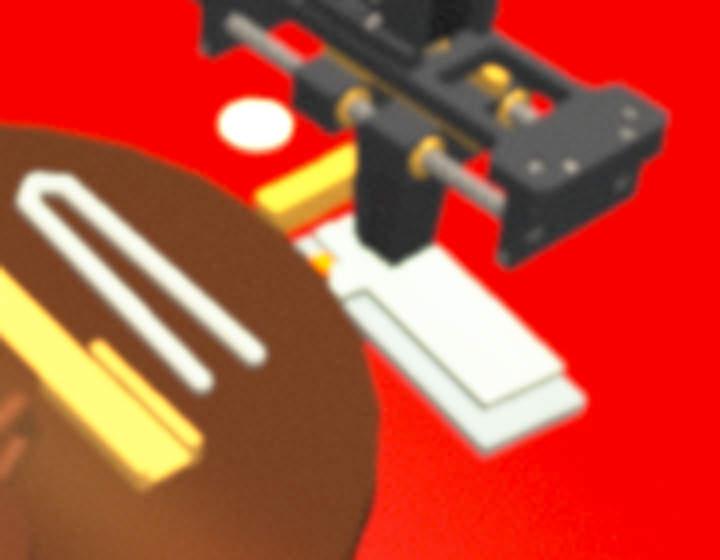

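The handle is past the pin, which shows at (322,262) behind the bar, and the finger is still holding the plate down. I'll back off slightly, lift so the plate springs up, then push on.

Call:
jog_arm([
  [0.001,0.003,0,0,0,0],
  [0,0,0.005,0,0,0],
  [0,0,0.006,0,0,0],
  [0,0,0.006,0,0,0],
  [0,0,0.006,0,0,0],
  [0,0,0,0,0,0],
])

```text
t: 9.25
tool_pos: [0.4866, 0.0428, 0.06]
tool_rot: [0.578, -0.408, 0.578, 0.408]
ft_force: [0.6, -0.5, -0.6]
gripper_width: 0.0004
```

```bash
python3 - <<'E'
from plan import *
show((-8,0,.212,.044),(-12,0,.212,.044),(-16,0,.212,.044),(-20,0,.212,.044),(-24,0,.212,.044),(-28.3,0,.212,.044))
E
```

```text
t 9.25 p [0.4866 0.0428 0.06  ] tilt [-0.  0. -1.] zaxis yaw 70.4 q6 -1.39 F [ 0.6 -0.5 -0.6] w 0.0004
(-8, 0, 0.212, 0.044) [0.486  0.0374 0.061 ] d [-0.0006 -0.0054  0.001 ] dyaw 0.001
(-12, 0, 0.212, 0.044) [0.48   0.0238 0.061 ] d [-0.006  -0.0136  0.    ] dyaw 0.07
(-16, 0, 0.212, 0.044) [0.4749 0.0098 0.061 ] d [-0.005 -0.014  0.   ] dyaw 0.07
(-20, 0, 0.212, 0.044) [ 0.4709 -0.0045  0.061 ] d [-0.0041 -0.0143  0.    ] dyaw 0.07
(-24, 0, 0.212, 0.044) [ 0.4678 -0.0191  0.061 ] d [-0.0031 -0.0146  0.    ] dyaw 0.07
(-28.3, 0, 0.212, 0.044) [ 0.4657 -0.035   0.061 ] d [-0.0021 -0.0159  0.    ] dyaw 0.075
```

Call:
jog_arm([
  [-0.0006,-0.003,0,0,0,0],
  [-0.0006,-0.0027,0,0,0,0],
  [-0.0015,-0.0034,0,0,0,0.0175],
  [-0.0015,-0.0034,0,0,0,0.0175],
  [-0.0015,-0.0034,0,0,0,0.0175],
  [-0.0015,-0.0034,0,0,0,0.0175],
  [-0.00125,-0.0035,0,0,0,0.0175],
  [-0.00125,-0.0035,0,0,0,0.0175],
  [-0.00125,-0.0035,0,0,0,0.0175],
  [-0.00125,-0.0035,0,0,0,0.0175],
])

```text
t: 10.25
tool_pos: [0.4744, 0.0091, 0.0597]
tool_rot: [0.547, -0.448, 0.547, 0.447]
ft_force: [0.6, 0.7, -1.4]
gripper_width: 0.0004
```

Call:
jog_arm([
  [-0.001,-0.0036,0,0,0,0.0175],
  [-0.001,-0.0036,0,0,0,0.0175],
  [-0.001,-0.0036,0,0,0,0.0175],
  [-0.001,-0.0036,0,0,0,0.0175],
  [-0.0008,-0.0036,0,0,0,0.0175],
  [-0.0008,-0.0036,0,0,0,0.0175],
  [-0.0008,-0.0036,0,0,0,0.0175],
  [-0.0008,-0.0036,0,0,0,0.0175],
  [0,0,0,0,0,0],
])

```text
t: 11.15
tool_pos: [0.4676, -0.0201, 0.0599]
tool_rot: [0.515, -0.485, 0.515, 0.484]
ft_force: [-0.1, -0.9, 0.3]
gripper_width: 0.0003
```

```bash
python3 - <<'E'
from plan import *
show((-24,0,.212,.044),(-28.3,0,.212,.044))
im=optics.capture("top");cv2.imwrite("pics/t3.png",cv2.resize(im[200:350,180:380,::-1],None,fx=4,fy=4,interpolation=cv2.INTER_CUBIC))
E
```

```text
t 11.15 p [ 0.4676 -0.0201  0.0599] tilt [ 0.001 -0.001 -1.   ] zaxis yaw 86.5 q6 -1.81 F [-0.1 -0.9  0.3] w 0.0003
(-24, 0, 0.212, 0.044) [ 0.4678 -0.0191  0.061 ] d [0.0003 0.001  0.0011] dyaw 0.0
(-28.3, 0, 0.212, 0.044) [ 0.4657 -0.035   0.061 ] d [-0.0021 -0.0159  0.    ] dyaw 0.075
```

View pics/t3.png

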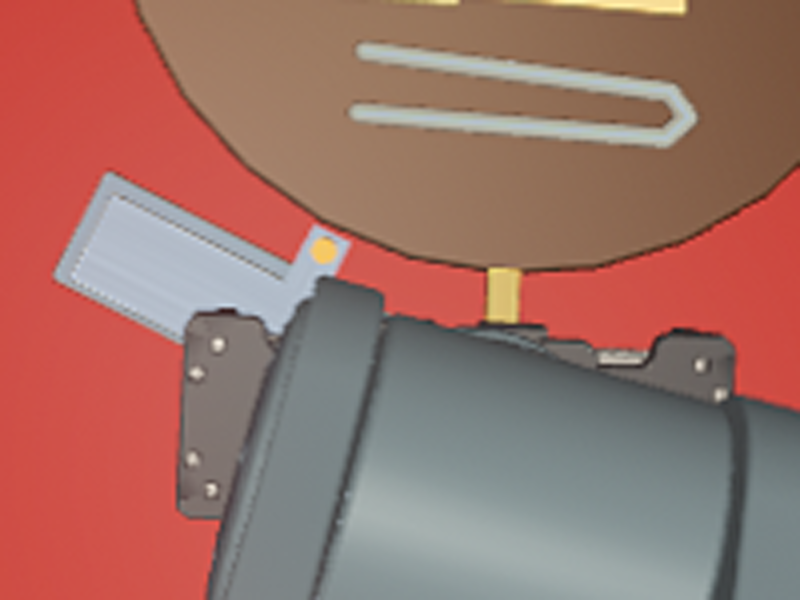

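The bar shows at crop (503,295), which is pixel (305.6,273.6), almost at the disc's line. The plate is up. I'll get its angle.

```bash
python3 - <<'E'
from plan import *
for uv in((503/4+180-.4,295/4+200-.4),(504/4+180-.4,275/4+200-.4)):
    P=at_z("top",uv,.056)[:2]-C;a=np.degrees(np.arctan2(P[1],P[0]))%360;print(P,a,"to go mm at 197:",197*np.radians(180.8-a))
E
```

```text
[-0.17124103  0.01195303] 176.0070949781208 to go mm at 197: 16.479438753331166
[-0.16357139  0.01143181] 176.00216603842864 to go mm at 197: 16.496385919904434
```

Call:
jog_arm([
  [-0.0005,-0.0035,0,0,0,0.017],
  [-0.0005,-0.0035,0,0,0,0.017],
  [-0.0004,-0.0035,0,0,0,0.017],
  [-0.0004,-0.0035,0,0,0,0.017],
  [-0.0002,-0.003,0,0,0,0.015],
  [0,0,0,0,0,0],
  [0,0.008,0,0,0,0],
  [0,0.008,0,0,0,0],
  [0,0,0.03,0,0,0],
  [0,0,0.05,0,0,0],
  [-0.03,0,0.04,0,0,0],
  [-0.04,0.02,0,0,0,0],
])

```text
t: 12.4
tool_pos: [0.3992, -0.0018, 0.1853]
tool_rot: [-0.497, 0.509, -0.493, -0.501]
ft_force: [0.5, 0.8, 0.9]
gripper_width: 0.0002
```

Call:
jog_arm([
  [0,0.045,0,0,0,0],
  [0,0.045,0,0,0,0],
  [0,0.045,0,0,0,0],
  [0,0.045,0,0,0,0],
  [0,0.045,0,0,0,0],
  [0,0.045,0,0,0,0],
  [0,0,0,0,0,0],
  [0,0,0,0,0,0],
])

```text
t: 13.2
tool_pos: [0.3943, 0.2707, 0.1793]
tool_rot: [0.493, -0.506, 0.494, 0.506]
ft_force: [0.5, -0.7, -0.4]
gripper_width: 0.0007
```

```bash
python3 - <<'E'
from plan import *
show()
im=optics.capture("top");cv2.imwrite("pics/t4.png",im[...,::-1])
hsv=cv2.cvtColor(im,cv2.COLOR_RGB2HSV)
H=((hsv[...,0]>12)&(hsv[...,0]<30)&(hsv[...,1]>90)&(im[...,0]>130));H[:262]=0;H[318:]=0;H[:,285:][:, 60:]=0;H[:,:285]=0
ys,xs=np.nonzero(H);print(len(xs),xs.mean(),ys.mean())
P=at_z("top",(xs.mean(),ys.mean()),.056)[:2]-C;a=np.degrees(np.arctan2(P[1],P[0]))%360;print(np.hypot(*P),a,"to go mm:",197*np.radians(180.8-a))
E
```

```text
t 13.2 p [0.3943 0.2707 0.1793] tilt [-0.001 -0.001 -1.   ] zaxis yaw 91.4 q6 -1.24 F [ 0.5 -0.7 -0.4] w 0.0007
371 314.5256064690027 289.2156334231806
0.19586501507931603 180.52225041059293 to go mm: 0.9549860317495331
```

View pics/t4.png

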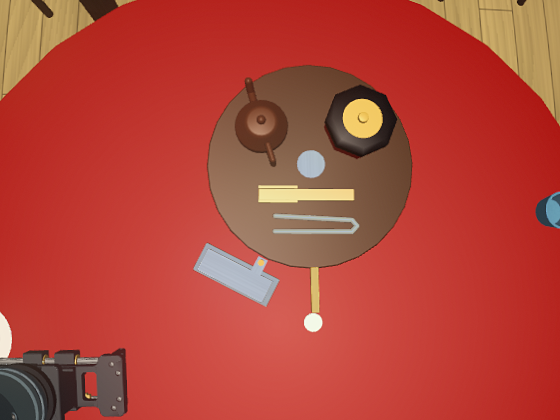

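The bar at (314.5,289) points at the disc at (313,322), about 1 mm off. The plate is up, the tea things are standing in place, and the arm is clear, so I'll hand in.

```bash
python3 -c "
from rig import close_job
print(close_job())"
```

```text
the job is handed in; nothing more can be done
None
```

The tea is served: the handle was pushed over the orange pin with the thumb plate held down, then on round to the white disc. The job was handed in at about 13 s; it reports no verdict.

- **How it went:** With the gripper shut, I nudged the handle to about 8° before the pin. I then pressed the plate behind it (7.4 N, about 13 mm down by fingertip height) and slid the finger along the plate so the bar passed over the pin. I backed off 3 mm, let the plate spring up, and pushed the bar on to the disc. Then I backed away and retreated.
- **Last checks:** The final top picture puts the bar within about 1 mm of the line to the disc's centre (limit 15 mm). The teapot, candy box, scoop and tongs look in place on the turntable, and the arm is clear. The largest sideways push I read was about 6.4 N.
- **Less certain:** The plate's return was judged only from the pictures and the force dropping to zero, with no height measurement. The first rim fit went wrong on a bad mask. The redone fit gave a radius of 163.9 mm against the stated 165 mm, within the calibration error.

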